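# Lock out the grinder isolator with a snap hook

### The job

Lock out the grinder's isolator: swing its red-knobbed lever from the green ON patch all the way round to the red OFF patch. Then press the brass gate of the red-handled snap hook against the leg of the steel eye that stands next to the lever, until that leg passes inside and the gate springs shut, tug the hook back towards its handle firmly but not violently so that its bow bears on the leg, and let go, leaving the hook lying caught on the eye with the gate shut and the lever still off. Leave the wheel dresser and the bar of polishing compound where they lie.

Things in the scene. Friction and masses are not known exactly. Their poses are not given: they have to be found in the camera images.
- isolator: Grinder isolator fixed to the bench: steel plate 140 x 130 x 5 mm (x -20..120, y -82..48), grey housing x 78..115, y -77..43, top at 53 mm. Origin: on the bench under the axis of the eye leg next to the lever; x to the housing (about the world's left), y to the eye's other leg (about towards the robot), z up. Green ON patch round x 0, y -38; red OFF patch round x 43, y -67 (mm)
- eye_leg (a point): Point on the axis of the eye's leg next to the lever (the far leg seen from the robot), 22 mm above the bench. The eye is a rigid inverted U of 8 mm round steel fixed to the plate: this leg at x = 0, y = 0 of the isolator, the other at x = 0, y = +36; top of the crossbar 46 mm above the bench; 28 mm clear between the legs
- lever (a joint): Angle of the isolator's lever, rad: 0 = ON, pointing along the isolator's -x, 20 mm beside the leg, where it stands in the hook's way; grows anticlockwise from above to the stop at 1.35 = OFF, clear of the eye (pointing away from the robot). Friction holds it where it is left (0.1 N m, 1.2 N at the knob). The arm is a bar 13 mm wide, 9..21 mm above the bench
- lever_post (a point): Middle of the upper part of the lever's upright red knob: a round post of 16 mm diameter, its top 52 mm above the bench; this point is on its axis 38 mm above the bench, 85 mm from the pivot
- lever_pivot (a point): Point on the lever's upright pivot axis, 38 mm above the bench; fixed, at x = 60, y = -20 mm of the isolator. The isolator stands between two fixed bench grinders: the left one's flap wheel ends at world y = -132 mm (x 474..648, z 44..216), the right one's red stone begins at y = -432 mm (x 388..648, up to z = 271); a wood-handled tool on its rest reaches x = 304, z = 223 (y -465..-415)
- snap_hook: Loose snap hook, 0.14 to 0.23 kg, lying flat. Origin: middle of the underside of its red grip; x along the grip to the hook, y to the gate side, z up. Grip: ribbed block 66 x 20 x 28 mm (x -33..33). Hook: flat, of 9 mm bar 11 mm above the underside, to x = 101; spine along y = -16.5 (inner face -12), bow's inner face at x = 92, nose along y = 12 ending at x = 77 mm
- gate (a joint): Angle of the snap hook's brass gate (6 mm round bar 37 mm long, hinged at x = 40, y = 12 mm of the hook), rad: 0 = shut against the nose, grows as it is pressed into the hook, stop at 1.05. Its spring shuts it: 0.045 N m when shut, growing by 0.1 N m per rad (1.5 to 5 N pressed near the tip). The leg pressed against the spine holds it at about 0.8
- bow (a point): Point in the hook's bow where the leg lies when the hook is drawn back: x = 88, y = 0, z = 11 mm of the hook
- wheel_dresser: Bystander: dark steel wheel dresser 42 x 240 x 37 mm lying on the bench's front left; origin in the middle of its underside
- compound_green: Bystander: bar of polishing compound with a green end, 35 x 111 x 34 mm, lying near the bench's front edge, left of the hook; origin in the middle of its underside
- mouth (a point): Point on the shut gate where the leg best enters: x 67, y 12, z 11 mm of the hook. The mouth (x 40..77 mm, +y side) is shut by the gate. To clip: hook's x along the isolator's x, hook on the leg's -y side (isolator frame), push it to its own +y until the leg nears the spine, then draw it to its own -x: the leg slides past the gate's tip into the bow and the gate snaps shut

How it is judged:
By the outcome, as a careful person would: the job done as asked, in the order asked, and still so for the second after the job is handed in, with the robot touching nothing.
It also fails if it takes over 58 s, if anything falls off the work surface, if the arm or the gripper's body presses on something with over 40 N, if the wrist force passes 120 N, or if a joint passes its speed limit or range.

### The arm

A 6-joint arm with a two-finger parallel gripper is mounted at the origin on a cart in front of the work surface, level with it; the furniture and walls round the work are solid. World frame = base frame: x ahead of the robot, y to its left, z up, the work surface at z = 0. Lengths are in m, angles in rad, forces in N, time in s.
With the tool pointing down it reaches from about 0.4 to 0.825 m from the base axis. Payload 7 kg.
Tool frame: the origin (TCP) lies between the finger pads; the fingertips stand 8 mm ahead of it and the grasp point (between the pads) lies 11 mm behind it (arm.finger_overhang is the distance from the TCP to the fingertips, in m); z points along the fingers, y is the line along which they close (so a half turn about z gives the same grasp; the last joint's range is limited). The gripper opens to 88 mm and grips with 3 to 60 N. Pads are 19 mm wide; open, the fingers measure 130 mm over their backs; the gripper's body (78 mm by 193 mm) begins 47 mm behind the grasp point.
Start: joints at [1.59, 0.359, 0.012, 0, -1.224, -0.288], TCP at [0.179, 0.651, 0.235] pointing down, gripper open.
Joint ranges: [-3.07, 3.07], [-1.43, 2.12], [-1.02, 1.25], [-3.03, 1.67], [-3.05, -0], [-3.03, 3.03]. Speed limits (rad/s): [2.39, 2.39, 3.01, 3.14, 3.14, 3.14].

### API

Orientations are given as [roll, pitch, yaw] about the fixed x, y, z axes, in that order (R = Rz(yaw) Ry(pitch) Rx(roll)).
In Python, from station import arm gives the robot as it stands.
- The arm moves only by the tool move_arm, never from a script. Its argument "rows" is text: rows parted by semicolons, each of 7 numbers parted by spaces: the turn, a rotation vector about the tool's x, y, z in degrees, then the shift along the tool's x, y, z in m, then the finger opening in m, from 0 to 0.0876. A call has 1 to 8 rows; each row shifts and turns the commanded pose from where the row before left it, along the tool's axes as they then stand; what a row does not reach is not made up. A row lasts 1/8 s, in which the tool goes at most 62.5 mm and 10.7 degrees, less where a joint would pass 70% of its speed; a pose out of reach is approached as far as the arm can. A call is refused whole if a number of a shift passes 0.0625 or a number of a turn 10.7, either way. A call with a gripper value outside its range is refused whole. The fingers move at their own pace and stop on an object; "squeeze" is the grip in N (left out, the last holds). Time passes only in rows, so rows that do not move let the fingers close. It gives the time, the measured TCP pose, the force, the opening and the grip force at its end, in the units of the state.
- arm.get_state(): the state, without advancing time (a new reading comes with each control period).
- arm.grab_frame(name): name is "scene" or "top"; returns (picture, depth): 480x640x3 uint8, blue, green, red; 480x640 float32, m along the optical axis (not along the pixel's ray), 0 where there is no reading.
- arm.camera_model(name): a dict with "mtx" (3x3 intrinsics, pixels), "camera_from_world" (4x4, takes a point from world to camera coordinates). Camera axes: x right, y down, z forward; pixel columns grow to the right and rows downward; lengths in m; the calibration is good to about 2 mm. A picture is of the moment at which its call begins. camera_model takes no time and is no camera call.
- arm.job_done(): hands the job in; it is judged then, once.
The state is a dict: "t": time; "q": joint angles; "qd": joint speeds; "joint_efforts": joint torques, N m; "eef_pos": TCP position; "ee_rot": TCP orientation; "force": force on the tool from outside, world axes, zero at the start; "moment": the same for the moment, N m; "width": finger opening in m; "gripper_force": force on a finger pad.
Only numpy, scipy, OpenCV 4.12 (cv2) and the standard library are available. Lean on these libraries where they do the work, as an engineer would, in place of code of your own. Each camera call takes 0.05 s, during which the arm holds its last target. There are 200 camera calls.

## Working session

There is one attempt and no reset: what is moved stays moved. The work goes in short steps, Python scripts to look and compute and a tool call to move; the robot and the scene stay as the last step left them, time stands still between calls to the robot, and variables do not carry over. Pictures are saved under pics/ and viewed, at most 10 in all, crops included, and the job is handed in when it is done.

Besides the shell and the picture viewer there is one more tool, called by a JSON object that holds its "name" and its "arguments". move_arm: Moves the arm, as the interface text tells. Its arguments: {"type":"object","properties":{"rows":{"type":"string"},"squeeze":{"type":"number"}},"required":["rows"]}

```bash
mkdir -p pics; ls; cat > h.py <<'E'
import numpy as np, cv2
from station import arm
def cam(n):
    m=arm.camera_model(n); return np.array(m["mtx"]),np.array(m["camera_from_world"])
def ray(n,u,v,z):
    K,T=cam(n); R=T[:3,:3]; o=-R.T@T[:3,3]; d=R.T@np.linalg.inv(K)@np.array([u,v,1.])
    return o+d*(z-o[2])/d[2]
def proj(n,P):
    K,T=cam(n); p=K@(T[:3,:3]@np.asarray(P,float)+T[:3,3]); return p[:2]/p[2]
def pts(n,depth):
    K,T=cam(n); v,u=np.mgrid[:480,:640]; c=np.stack([(u-K[0,2])/K[0,0]*depth,(v-K[1,2])/K[1,1]*depth,depth],-1)
    return (c-T[:3,3])@T[:3,:3]
E
python3 - <<'E'
from h import *
for n in("scene","top"):
    im,d=arm.grab_frame(n); cv2.imwrite(f"pics/{n}0.png",im); np.save(f"pics/{n}0.npy",d)
    K,T=cam(n); print(n,K[0,0],-T[:3,:3].T@T[:3,3],T[2,:3])
print(arm.get_state())
E
```

```text
pics
scene 446.0666015658705 [ 0.01758544 -0.67757168  0.46538561] [ 0.52808966  0.70015843 -0.48052001]
top 499.65041543167223 [ 0.41491692 -0.05542769  0.92181566] [ 0.06786751  0.00942802 -0.9976498 ]
{'t': 0.1, 'q': array([ 1.59012271e+00,  3.59316886e-01,  1.11570095e-02, -3.02507293e-04,
       -1.22408406e+00, -2.88105689e-01]), 'qd': array([ 0.00147765, -0.00453227,  0.00329532,  0.00024081,  0.00015369,
        0.00121067]), 'joint_efforts': array([-5.29978624e-04, -5.84164023e+01,  2.93749970e+01,  7.01545313e+00,
        1.01309278e-02, -5.15830527e-05]), 'eef_pos': array([0.17915991, 0.65035677, 0.23371924]), 'ee_rot': array([ 3.14012390e+00, -1.38685085e-04, -2.68882201e-01]), 'force': array([-0.28675177,  0.29061235, -0.25027411]), 'moment': array([-0.05324146, -0.00946532,  0.09347456]), 'gripper_force': 0.0, 'width': 0.08775260052066526}
```

View pics/top0.png

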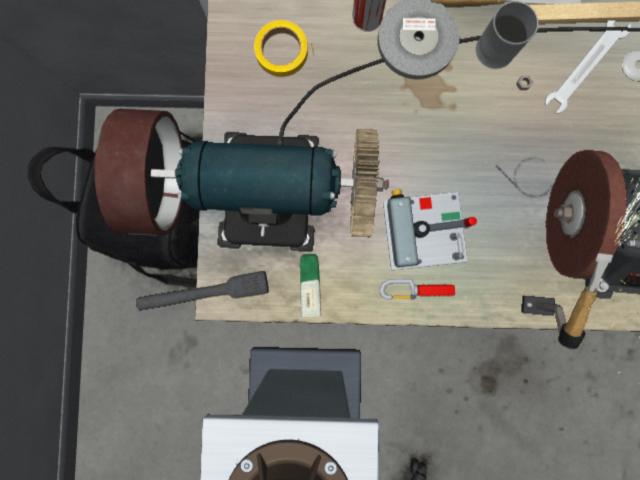

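View pics/scene0.png

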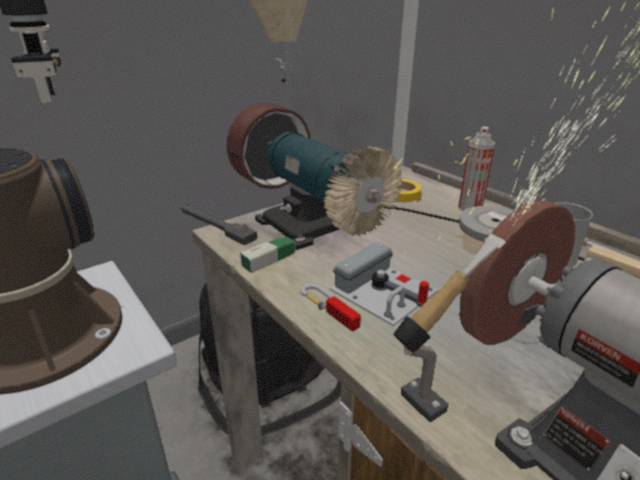

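The top view shows the isolator plate at about (385–467, 192–270), pivot (422,229), red knob (472,221) and eye near (457,237)/(460,256). The hook is at (380–455, 290) with its grip on the right and its brass gate on the robot side. Next I'll measure them.

```bash
python3 - <<'E'
from h import *
im=cv2.imread("pics/top0.png"); d=np.load("pics/top0.npy"); P=pts("top",d)
b,g,r=[im[...,i].astype(int) for i in range(3)]
red=((r>150)&(g<70)&(b<70)).astype(np.uint8)
cs,_=cv2.findContours(red,cv2.RETR_EXTERNAL,cv2.CHAIN_APPROX_NONE)
for c in cs:
    if cv2.contourArea(c)<20: continue
    m=np.zeros_like(red); cv2.drawContours(m,[c],-1,1,-1); q=P[(m>0)&(d>0)]
    print("red",cv2.boundingRect(c),cv2.contourArea(c),cv2.minAreaRect(c),np.median(q,0).round(4))
    if 300<cv2.contourArea(c)and c[0,0,1]>270:
        box=cv2.boxPoints(cv2.minAreaRect(c)); print([ray("top",*p,.028)[:2].round(4) for p in box])
gr=((g>110)&(r<80)&(b<110)).astype(np.uint8)
cs,_=cv2.findContours(gr,cv2.RETR_EXTERNAL,cv2.CHAIN_APPROX_NONE)
for c in cs:
    if cv2.contourArea(c)>30:
        (u,v)=cv2.minAreaRect(c)[0]; print("green",cv2.boundingRect(c),ray("top",u,v,.005).round(4))
br=((r-b>60)&(r>150)&(g>110)).astype(np.uint8); br[:285]=0;br[305:]=0;br[:,:380]=0;br[:,418:]=0
v,u=np.nonzero(br); print("brass",u.min(),u.max(),v.min(),v.max(),ray("top",u.mean(),v.mean(),.011).round(4))
c=im[180:305,370:490]; cv2.imwrite("pics/c0.png",cv2.resize(c,None,fx=4.8,fy=4.8,interpolation=cv2.INTER_CUBIC)[:600])
s=cv2.imread("pics/scene0.png")[235:345,290:450]; cv2.imwrite("pics/c1.png",cv2.resize(s,None,fx=5,fy=5,interpolation=cv2.INTER_CUBIC))
# housing/eye heights
for nm,(lo,hi) in {"housing":(.047,.06),"eyetop":(.04,.05)}.items():
    m=(P[...,2]>lo)&(P[...,2]<hi)&(d>0); m[:185]=0;m[275:]=0;m[:,:380]=0;m[:,475:]=0
    v,u=np.nonzero(m); sel=u<425 if nm=="housing" else u>440
    q=P[v[sel],u[sel]]; print(nm,sel.sum(),q.min(0).round(3),q.max(0).round(3),q.mean(0).round(4))
E
```

```text
red (418, 285, 37, 11) 334.5 ((436.0, 290.0), (10.0, 36.0), 90.0) [ 0.3906 -0.2555  0.0286]
[array([ 0.3982, -0.2239]), array([ 0.3998, -0.2878]), array([ 0.3821, -0.2879]), array([ 0.3805, -0.2241])]
red (469, 217, 8, 8) 39.0 ((472.5, 220.5), (7.0, 7.0), 90.0) [ 0.5125 -0.3122  0.053 ]
red (420, 198, 12, 11) 92.0 ((425.22314453125, 202.78465270996094), (10.294883728027344, 10.666986465454102), 82.87498474121094) [ 0.5488 -0.2392  0.0065]
green (300, 256, 18, 26) [ 0.4233 -0.0273  0.005 ]
green (442, 213, 18, 7) [ 0.5264 -0.2865  0.005 ]
brass 393 410 295 298 [ 0.3764 -0.1975  0.011 ]
housing 1425 [ 0.431 -0.218  0.047] [ 0.553 -0.168  0.059] [ 0.4909 -0.1921  0.0532]
eyetop 111 [ 0.451 -0.316  0.04 ] [ 0.52  -0.286  0.05 ] [ 0.4761 -0.2951  0.0452]
```

View pics/c0.png

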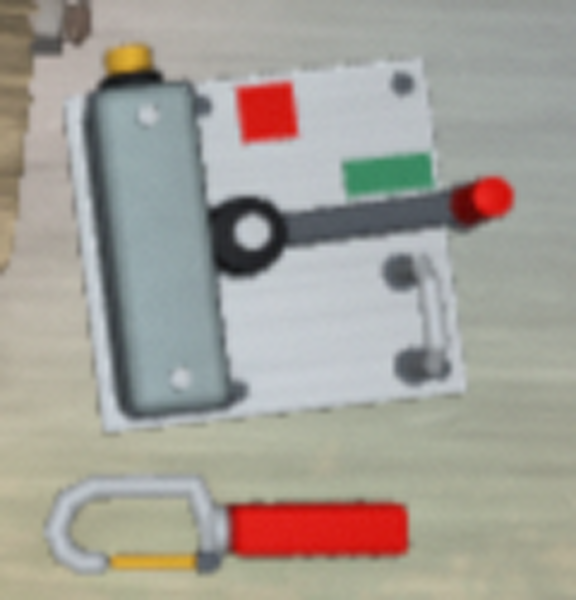

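View pics/c1.png

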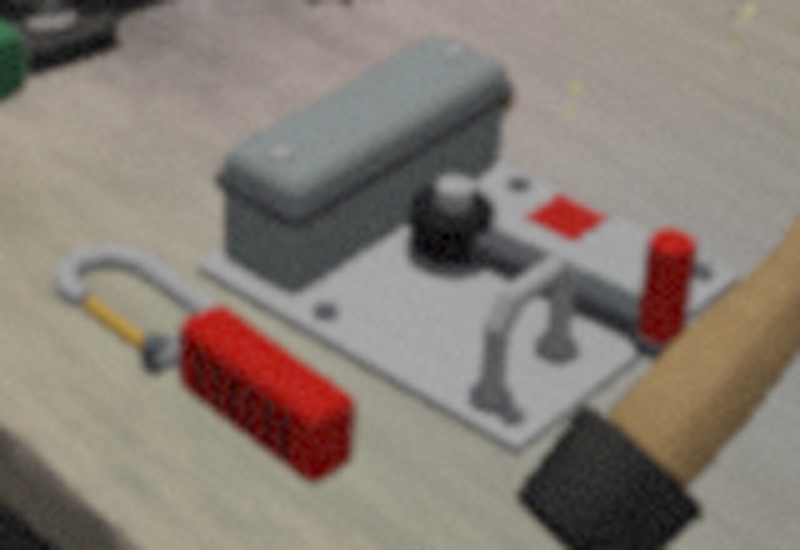

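The crops show four clean plate corners, both patches, the knob top, and the hook with gate and bow. I'll fit rigid 2D frames from these pixels.

```bash
cat >> h.py <<'E'
def fit(A,B):
    A=np.array(A,float);B=np.array(B,float);a=A-A.mean(0);b=B-B.mean(0)
    th=np.arctan2((a[:,0]*b[:,1]-a[:,1]*b[:,0]).sum(),(a*b).sum())
    R=np.array([[np.cos(th),-np.sin(th)],[np.sin(th),np.cos(th)]]); t=B.mean(0)-R@A.mean(0)
    return th,R,t,((A@R.T+t)-B)
E
python3 - <<'E'
from h import *
c=lambda u,v,z:ray("top",370+(u+.5)/4.8-.5,180+(v+.5)/4.8-.5,z)[:2]
L=[(66,100,.005,120,-82),(418,62,.005,-20,-82),(465,388,.005,-20,48),(104,430,.005,120,48),(268,112,.005,43,-67),(389,173,.005,0,-38),(492,197,.052,-25,-20)]
A=[(l[3]/1e3,l[4]/1e3) for l in L];B=[c(*l[:3]) for l in L]
th,R,t,e=fit(A,B); print("iso",np.degrees(th),t,(e*1e3).round(1).tolist())
for n,p in dict(pivot=(60,-20),knob0=(-25,-20),leg2=(0,36),knoboff=(60-85*np.cos(1.35),-20-85*np.sin(1.35))).items(): print(n,(R@np.array(p)/1e3+t).round(4))
print("eye crossbar seen",c(427,262,.046),c(437,365,.046),"pred",t,R@[0,.036]+t)
H=[(408,505,.028,-33,-10),(408,556,.028,-33,10),(232,556,.028,33,10),(232,505,.028,33,-10),(45,528,.011,101,-2),(108,562,.011,77,12),(150,478,.011,66,-21)]
A=[(l[3]/1e3,l[4]/1e3) for l in H];B=[c(*l[:3]) for l in H]
th,R,t,e=fit(A,B); print("hook",np.degrees(th),t,(e*1e3).round(1).tolist())
E
```

```text
iso 97.9164294546315 [ 0.48840101 -0.29108246] [[1.3, 1.7], [2.7, -1.9], [-1.1, -1.2], [-1.1, 0.2], [-0.1, 1.0], [-0.4, 1.0], [-1.2, -0.7]]
pivot [ 0.4999 -0.2289]
knob0 [ 0.5117 -0.3131]
leg2 [ 0.4527 -0.296 ]
knoboff [ 0.5847 -0.2359]
eye crossbar seen [ 0.48909399 -0.29054064] [ 0.45152648 -0.29438051] pred [ 0.48840101 -0.29108246] [ 0.45274409 -0.29604069]
hook 91.64508665071044 [ 0.38956628 -0.2575227 ] [[0.4, -1.4], [-0.8, -1.8], [-1.1, -0.9], [0.1, -0.5], [0.8, 0.0], [-0.3, -0.4], [1.0, 4.9]]
```

```bash
cat >> h.py <<'E'
from scipy.spatial.transform import Rotation as Ro
def plan(*wps,step=.06,w=.0876,rot=10.0):
    """wps: (x,y,z,yaw_deg) tool down; prints tool-frame rows from the measured pose"""
    s=arm.get_state(); p=np.array(s["eef_pos"]); R=Ro.from_euler("xyz",s["ee_rot"])
    for wp in wps:
        q=np.array(wp[:3]); G=Ro.from_euler("xyz",[180,0,wp[3]],degrees=True)
        rv=(R.inv()*G).as_rotvec(degrees=True)
        n=max(1,int(np.ceil(max(np.linalg.norm(q-p)/step,np.linalg.norm(rv)/rot))))
        for i in range(n):
            d=R.inv().apply((q-p)/n); r=rv/n
            print(("%.1f %.1f %.1f %.4f %.4f %.4f %g;"%(*r,*d,w)).replace("-0.0 ","0 ").replace("0.0 ","0 "))
            R=R*Ro.from_rotvec(r,degrees=True); p=p+(q-p)/n
        print("--")
E
python3 - <<'E'
from h import *
d=np.load("pics/top0.npy"); P=pts("top",d).reshape(-1,3); P=P[d.ravel()>0]
for y in np.arange(-.55,.4,.1):
    print(round(y,2),[round(float(P[(abs(P[:,0]-x)<.05)&(abs(P[:,1]-y)<.05),2].max(initial=0)),2) for x in np.arange(.25,.8,.1)])
for w in [(.40,.45,.33,-30)]: plan(w)
E
```

```text
-0.55 [0.0, 0.02, 0.19, 0.19, 0.03, 0.01]
-0.45 [0.33, 0.34, 0.3, 0.31, 0.2, 0.02]
-0.35 [0.0, 0.01, 0.01, 0.06, 0.01, 0.01]
-0.25 [0.0, 0.03, 0.06, 0.06, 0.01, 0.03]
-0.15 [0.0, 0.02, 0.19, 0.22, 0.21, 0.02]
-0.05 [0.0, 0.04, 0.19, 0.22, 0.2, 0.03]
0.05 [0.0, 0.03, 0.07, 0.19, 0.17, 0.03]
0.15 [0.0, 0.03, 0.03, 0.23, 0.22, 0.01]
0.25 [0.0, 0.02, 0.2, 0.23, 0.22, 0.0]
0.35 [0.0, 0.0, 0.0, 0.0, 0.0, 0.0]
0 0 2.4 0.0444 0.0224 -0.0160 0.0876;
0 0 2.4 0.0377 0.0171 -0.0133 0.0876;
0 0 2.4 0.0320 0.0129 -0.0111 0.0876;
0 0 2.4 0.0271 0.0096 -0.0093 0.0876;
0 0 2.4 0.0229 0.0070 -0.0077 0.0876;
0 0 2.4 0.0193 0.0051 -0.0064 0.0876;
--
```

```bash
sed -i 's|        for i in range(n):|        st=(q-p)/n\n        for i in range(n):|; s|R.inv().apply((q-p)/n)|R.inv().apply(st)|; s|p=p+(q-p)/n|p=p+st|' h.py; python3 - <<'E'
from h import *
plan((.36,.45,.33,-30),(.50,.15,.33,-50),(.48,-.15,.33,-80),(.455,-.325,.25,-98),w=0)
E
```

```text
0 0 2.9 0.0455 0.0291 -0.0192 0;
0 0 2.9 0.0469 0.0267 -0.0192 0;
0 0 2.9 0.0482 0.0243 -0.0192 0;
0 0 2.9 0.0494 0.0218 -0.0192 0;
0 0 2.9 0.0504 0.0192 -0.0192 0;
--
0 0 3.3 0.0452 0.0316 -0.0000 0;
0 0 3.3 0.0470 0.0290 -0.0000 0;
0 0 3.3 0.0486 0.0262 -0.0000 0;
0 0 3.3 0.0500 0.0233 -0.0000 0;
0 0 3.3 0.0513 0.0204 -0.0000 0;
0 0 3.3 0.0524 0.0173 -0.0000 0;
--
0 0 5.0 0.0362 0.0347 -0.0000 0;
0 0 5.0 0.0390 0.0314 -0.0000 0;
0 0 5.0 0.0416 0.0279 -0.0000 0;
0 0 5.0 0.0439 0.0242 -0.0000 0;
0 0 5.0 0.0458 0.0202 -0.0000 0;
0 0 5.0 0.0474 0.0162 -0.0000 0;
--
0 0 4.5 0.0420 0.0138 0.0200 0;
0 0 4.5 0.0429 0.0104 0.0200 0;
0 0 4.5 0.0436 0.0070 0.0200 0;
0 0 4.5 0.0440 0.0036 0.0200 0;
--
```

{"name": "move_arm", "arguments": {"rows": "0 0 3 0.046 0.029 -0.019 0; 0 0 3 0.047 0.027 -0.019 0; 0 0 3 0.048 0.024 -0.019 0; 0 0 3 0.049 0.022 -0.019 0; 0 0 3 0.050 0.019 -0.019 0; 0 0 3 0.045 0.032 0 0; 0 0 3 0.047 0.029 0 0; 0 0 3 0.049 0.026 0 0", "squeeze": 20}}

```text
t: 1.1
eef_pos: [0.4293, 0.2978, 0.3294]
ee_rot: [3.141, 0.0, -0.689]
force: [1.5, 0.5, 0.5]
width: 0.0131
gripper_force: 0.0
```

{"name": "move_arm", "arguments": {"rows": "0 0 3.3 0.050 0.023 0 0; 0 0 3.3 0.051 0.020 0 0; 0 0 3.3 0.052 0.017 0 0; 0 0 5 0.036 0.035 0 0; 0 0 5 0.039 0.031 0 0; 0 0 5 0.042 0.028 0 0; 0 0 5 0.044 0.024 0 0; 0 0 5 0.046 0.020 0 0"}}

```text
t: 2.1
eef_pos: [0.4872, -0.1004, 0.3295]
ee_rot: [3.142, 0.0, -1.299]
force: [1.0, 0.4, -0.1]
width: 0.0006
gripper_force: 0.0
```

```bash
python3 - <<'E'
from h import *
s=arm.get_state(); print(s["t"],s["q"].round(2),s["eef_pos"].round(4),np.degrees(s["ee_rot"]).round(1),s["width"])
plan((.455,-.325,.25,-98),(.468,-.3215,.10,-98),(.468,-.3215,.038,-98),w=0)
E
```

```text
2.1 [ 0.19  0.01 -0.21 -0.   -1.35  0.08] [ 0.4872 -0.1004  0.3295] [180.    0.  -74.5] 0.0006206211749667793
0 0 4.7 0.0416 0.0182 0.0159 0;
0 0 4.7 0.0429 0.0148 0.0159 0;
0 0 4.7 0.0440 0.0112 0.0159 0;
0 0 4.7 0.0448 0.0075 0.0159 0;
0 0 4.7 0.0452 0.0039 0.0159 0;
--
0 0 0 -0.0018 -0.0041 0.0500 0;
0 0 0 -0.0018 -0.0041 0.0500 0;
0 0 0 -0.0018 -0.0041 0.0500 0;
--
0 0 0 -0.0000 0.0000 0.0310 0;
0 0 0 -0.0000 0.0000 0.0310 0;
--
```

{"name": "move_arm", "arguments": {"rows": "0 0 4.7 0.042 0.018 0.016 0; 0 0 4.7 0.043 0.015 0.016 0; 0 0 4.7 0.044 0.011 0.016 0; 0 0 4.7 0.045 0.008 0.016 0; 0 0 4.7 0.045 0.004 0.016 0; 0 0 0 -0.002 -0.004 0.05 0; 0 0 0 -0.002 -0.004 0.05 0; 0 0 0 -0.001 -0.004 0.05 0"}}

```text
t: 3.1
eef_pos: [0.4682, -0.3209, 0.098]
ee_rot: [-3.142, 0.0, -1.708]
force: [0.4, 0.2, -0.7]
width: 0.0007
gripper_force: 0.0
```

```bash
python3 - <<'E'
from h import *
im,d=arm.grab_frame("scene"); cv2.imwrite("pics/s1.png",im[120:420,200:600])
s=arm.get_state(); print(s["t"],s["q"].round(2),s["eef_pos"].round(4),np.degrees(s["ee_rot"]).round(1))
plan((.469,-.322,.038,-98),w=0)
E
```

```text
3.15 [-0.26  0.32 -0.41 -0.   -0.85  0.12] [ 0.465  -0.319   0.0912] [179.5   0.2 -97.9]
0.5 0.2 0.1 0.0025 -0.0049 0.0532 0;
--
```

View pics/s1.png

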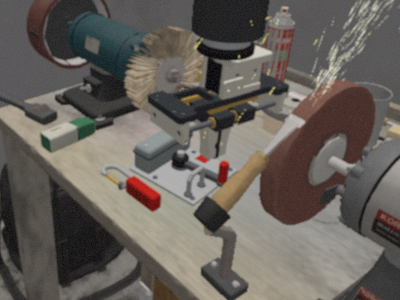

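```bash
python3 - <<'E'
from h import *
plan((.469,-.322,.038,-82),w=0)
piv=np.array([.4999,-.2289]);p0=np.array([.469,-.322])+.012*np.array([.99,.138])
W=[(*p0,.038,-82)]
for a in np.arange(9,82,9):
    r=np.radians(a);c,s=np.cos(r),np.sin(r); W.append((*(piv+np.array([[c,-s],[s,c]])@(p0-piv)),.038,-82+a))
print(np.round(W,4))
import h
# rows from nominal start pose
real=arm.get_state
h.arm=type("A",(),{"get_state":staticmethod(lambda:dict(eef_pos=[.469,-.322,.038],ee_rot=np.radians([180,0,-82])))})
plan(*W,w=0)
E
```

```text
0.2 0.1 -8.0 0.0013 -0.0024 0.0266 0;
0.2 0.1 -8.0 0.0015 -0.0021 0.0266 0;
--
[[ 4.809e-01 -3.203e-01  3.800e-02 -8.200e+01]
 [ 4.954e-01 -3.222e-01  3.800e-02 -7.300e+01]
 [ 5.101e-01 -3.217e-01  3.800e-02 -6.400e+01]
 [ 5.245e-01 -3.190e-01  3.800e-02 -5.500e+01]
 [ 5.383e-01 -3.141e-01  3.800e-02 -4.600e+01]
 [ 5.511e-01 -3.070e-01  3.800e-02 -3.700e+01]
 [ 5.627e-01 -2.980e-01  3.800e-02 -2.800e+01]
 [ 5.727e-01 -2.874e-01  3.800e-02 -1.900e+01]
 [ 5.810e-01 -2.752e-01  3.800e-02 -1.000e+01]
 [ 5.872e-01 -2.620e-01  3.800e-02 -1.000e+00]]
0 0 0 0.0000 -0.0120 -0.0000 0;
--
0 0 -9.0 0.0039 -0.0141 -0.0000 0;
--
0 0 -9.0 0.0039 -0.0141 -0.0000 0;
--
0 0 -9.0 0.0039 -0.0141 -0.0000 0;
--
0 0 -9.0 0.0039 -0.0141 -0.0000 0;
--
0 0 -9.0 0.0039 -0.0141 -0.0000 0;
--
0 0 -9.0 0.0039 -0.0141 -0.0000 0;
--
0 0 -9.0 0.0039 -0.0141 -0.0000 0;
--
0 0 -9.0 0.0039 -0.0141 -0.0000 0;
--
0 0 -9.0 0.0039 -0.0141 -0.0000 0;
--
```

{"name": "move_arm", "arguments": {"rows": "0.2 0.1 -8 0.001 -0.002 0.027 0; 0.2 0.1 -8 0.002 -0.002 0.027 0; 0 0 0 0 -0.006 0 0; 0 0 0 0 -0.006 0 0; 0 0 -4.5 0.002 -0.007 0 0; 0 0 -4.5 0.002 -0.007 0 0; 0 0 -4.5 0.002 -0.007 0 0; 0 0 -4.5 0.002 -0.007 0 0"}}

```text
t: 4.15
eef_pos: [0.5143, -0.3229, 0.0476]
ee_rot: [-3.136, -0.007, -1.113]
force: [-1.2, -0.3, -0.9]
width: 0.0008
gripper_force: 0.6
```

{"name": "move_arm", "arguments": {"rows": "0 0 -4.5 0.002 -0.007 0 0; 0 0 -4.5 0.002 -0.007 0 0; 0 0 -4.5 0.002 -0.007 0 0; 0 0 -4.5 0.002 -0.007 0 0; 0 0 -4.5 0.002 -0.007 0 0; 0 0 -4.5 0.002 -0.007 0 0; 0 0 -4.5 0.002 -0.007 0 0; 0 0 0 0 0 0 0"}}

```text
t: 5.15
eef_pos: [0.5608, -0.3025, 0.0478]
ee_rot: [-3.14, -0.01, -0.565]
force: [0.1, -1.1, 0.4]
width: 0.0004
gripper_force: 0.0
```

```bash
python3 - <<'E'
from h import *
s=arm.get_state(); print(s["t"],s["q"].round(2),s["eef_pos"].round(4),np.degrees(s["ee_rot"]).round(1),s["force"].round(1))
im,d=arm.grab_frame("scene"); cv2.imwrite("pics/s2.png",cv2.resize(im[180:360,300:500],None,fx=3,fy=3))
b,g,r=[im[...,i].astype(int) for i in range(3)]
m=((r>130)&(g<70)&(b<70)); P=pts("scene",d); q=P[m&(d>0)&(P[...,2]>.028)&(P[...,2]<.06)&(P[...,0]>.45)&(P[...,1]>-.34)&(P[...,1]<-.15)]
print(len(q),q.mean(0) if len(q) else 0)
E
```

```text
5.15 [-0.19  0.46 -0.3   0.   -0.8   1.19] [ 0.5608 -0.3025  0.0478] [-179.9   -0.6  -32.4] [ 0.1 -1.1  0.4]
6 [ 0.56225942 -0.27664072  0.05114034]
```

View pics/s2.png

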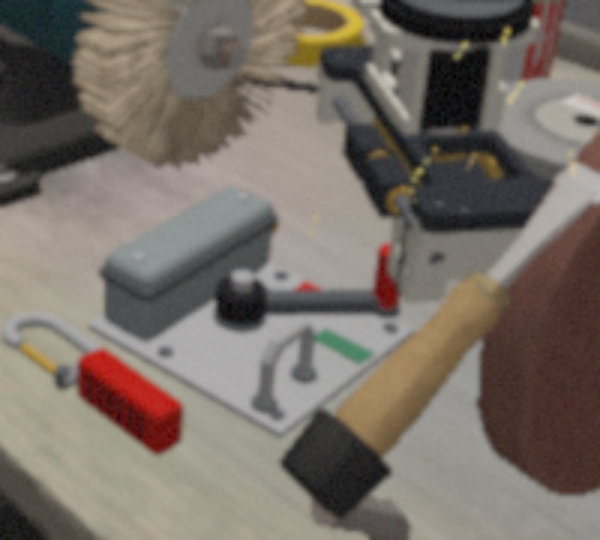

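{"name": "move_arm", "arguments": {"rows": "0 0.6 -4.5 0.002 -0.007 0.008 0; 0 0 -4.5 0.002 -0.007 0 0; 0 0 -4.5 0.002 -0.007 0 0; 0 0 -4.5 0.002 -0.007 0 0; 0 0 -4.5 0.002 -0.007 0 0; 0 0 -4.5 0.002 -0.007 0 0; 0 0 0 0 -0.003 0 0; 0 0 0 0 0 0 0"}}

```text
t: 6.2
eef_pos: [0.586, -0.265, 0.0387]
ee_rot: [3.134, -0.017, -0.095]
force: [-0.2, -0.9, 0.5]
width: 0.0003
gripper_force: 0.2
```

{"name": "move_arm", "arguments": {"rows": "0 0 0 0 -0.003 0 0; 0 0 0 0 -0.003 0 0; 0 0 0 0 0 0 0"}}

```text
t: 6.58
eef_pos: [0.5866, -0.2594, 0.0384]
ee_rot: [3.134, -0.017, -0.093]
force: [-0.4, -4.3, 0.2]
width: 0.0007
gripper_force: 2.0
```

{"name": "move_arm", "arguments": {"rows": "0 0 0 0 -0.002 0 0; 0 0 0 0 0 0 0"}}

```text
t: 6.82
eef_pos: [0.5866, -0.2589, 0.0385]
ee_rot: [3.132, -0.017, -0.093]
force: [0.8, -12.6, 0.3]
width: 0.0007
gripper_force: 6.2
```

```bash
python3 - <<'E'
from h import *
plan((.584,-.285,.04,-5.3),(.575,-.285,.15,-5),(.3893,-.241,.12,-88.5),(.3893,-.241,.035,-88.5),w=.032)
E
```

```text
0.5 -1.0 0 -0.0002 0.0262 -0.0013 0.032;
--
0 0 -0.2 -0.0045 0.0004 -0.0550 0.032;
0 0 -0.2 -0.0045 0.0004 -0.0550 0.032;
--
0 0 9.3 -0.0210 -0.0031 0.0033 0.032;
0 0 9.3 -0.0212 0.0004 0.0033 0.032;
0 0 9.3 -0.0209 0.0038 0.0033 0.032;
0 0 9.3 -0.0200 0.0071 0.0033 0.032;
0 0 9.3 -0.0186 0.0102 0.0033 0.032;
0 0 9.3 -0.0167 0.0131 0.0033 0.032;
0 0 9.3 -0.0144 0.0156 0.0033 0.032;
0 0 9.3 -0.0117 0.0177 0.0033 0.032;
0 0 9.3 -0.0087 0.0194 0.0033 0.032;
--
0 0 0 -0.0000 0.0000 0.0425 0.032;
0 0 0 -0.0000 0.0000 0.0425 0.032;
--
```

{"name": "move_arm", "arguments": {"rows": "0 0 0 0 0.026 0 0; 0.5 -1 0 -0.0045 0 -0.055 0; 0 0 0 -0.0045 0 -0.055 0; 0 0 9.3 -0.021 -0.003 0.003 0.032; 0 0 9.3 -0.021 0 0.003 0.032; 0 0 9.3 -0.021 0.004 0.003 0.032; 0 0 9.3 -0.020 0.007 0.003 0.032; 0 0 9.3 -0.019 0.010 0.003 0.032"}}

```text
t: 7.82
eef_pos: [0.47, -0.2554, 0.1329]
ee_rot: [-3.141, 0.003, -0.91]
force: [0.1, -0.5, 0.5]
width: 0.0321
gripper_force: 0.0
```

{"name": "move_arm", "arguments": {"rows": "0 0 9.3 -0.017 0.013 0.003 0.032; 0 0 9.3 -0.014 0.016 0.003 0.032; 0 0 9.3 -0.012 0.018 0.003 0.032; 0 0 9.3 -0.009 0.019 0.003 0.032; 0 0 0 0 0 0 0.032"}}

```text
t: 8.45
eef_pos: [0.3865, -0.2348, 0.1211]
ee_rot: [3.14, 0.003, -1.555]
force: [0.5, 0.2, -0.4]
width: 0.0315
gripper_force: 0.0
```

```bash
python3 - <<'E'
from h import *
im,d=arm.grab_frame("scene"); cv2.imwrite("pics/s3.png",cv2.resize(im[180:360,280:480],None,fx=3,fy=3))
s=arm.get_state(); print(s["t"],s["q"].round(2),s["eef_pos"].round(4),np.degrees(s["ee_rot"]).round(1),s["width"])
plan((.3893,-.241,.05,-88.5),(.3893,-.241,.0115,-88.5),w=.032)
E
```

```text
8.5 [-0.11  0.11 -0.61 -0.   -0.85  0.13] [ 0.3879 -0.2352  0.1214] [ 1.80e+02  1.00e-01 -8.89e+01] 0.03189577459500128
0 0.1 -0.2 0.0030 -0.0007 0.0357 0.032;
0 0.1 -0.2 0.0030 -0.0007 0.0357 0.032;
--
0 0 0 -0.0000 -0.0000 0.0385 0.032;
--
```

View pics/s3.png

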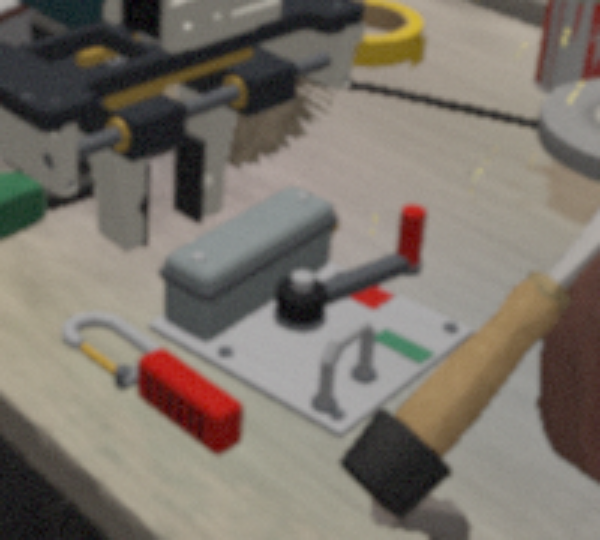

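{"name": "move_arm", "arguments": {"rows": "0 0.1 0 0.003 -0.001 0.036 0.032; 0 0.1 0 0.003 -0.001 0.036 0.032; 0 0 0 0 0 0.02 0.032; 0 0 0 0 0 0.012 0.032; 0 0 0 0 0 0.006 0.032; 0 0 0 0 0 0 0.032"}}

```text
t: 9.25
eef_pos: [0.3908, -0.2415, 0.0115]
ee_rot: [3.141, -0.002, -1.553]
force: [0.3, 0.1, 0.1]
width: 0.0321
gripper_force: 0.0
```

Close on the grip.

{"name": "move_arm", "arguments": {"rows": "0 0 0 0 0 0 0.0; 0 0 0 0 0 0 0.0; 0 0 0 0 0 0 0.0; 0 0 0 0 0 0 0.0", "squeeze": 45}}

```text
t: 9.75
eef_pos: [0.3908, -0.2415, 0.012]
ee_rot: [-3.141, -0.002, -1.553]
force: [-1.1, 1.9, 6.0]
width: 0.0197
gripper_force: 45.0
```

```bash
python3 - <<'E'
from h import *
s=arm.get_state(); print(s["t"],s["eef_pos"].round(4),np.degrees(s["ee_rot"]).round(1),s["width"],s["force"])
plan((.391,-.2415,.12,-89),w=0)
E
```

```text
9.75 [ 0.3908 -0.2415  0.012 ] [-1.8e+02 -1.0e-01 -8.9e+01] 0.01970347274229037 [-1.08531931  1.86077613  6.00364987]
0 -0.1 0 0.0001 -0.0001 -0.0540 0;
0 -0.1 0 0.0000 -0.0001 -0.0540 0;
--
```

{"name": "move_arm", "arguments": {"rows": "0 0 0 0 0 -0.03 0; 0 0 0 0 0 -0.04 0; 0 0 -3.5 0 0 -0.02 0; 0 0 -3.5 0 0 0 0; 0 0 0 0 0 0 0; 0 0 0 0 0 0 0"}}

```text
t: 10.5
eef_pos: [0.3901, -0.2412, 0.1011]
ee_rot: [3.14, -0.001, -1.433]
force: [-0.5, 0.3, -2.1]
width: 0.0196
gripper_force: 45.0
```

```bash
python3 - <<'E'
from h import *
a,d1=arm.grab_frame("top"); b,d2=arm.grab_frame("scene")
np.save("pics/d4t.npy",d1);np.save("pics/d4s.npy",d2);cv2.imwrite("pics/t4r.png",a);cv2.imwrite("pics/s4r.png",b)
s=arm.get_state(); print(s["t"],s["eef_pos"].round(4),np.degrees(s["ee_rot"]).round(1),s["width"],s["force"])
for n in("top","scene"): print(proj(n,[.385,-.17,.095]))
A=cv2.resize(a[235:335,345:475],None,fx=4,fy=4,interpolation=cv2.INTER_CUBIC);
u,v=proj("scene",[.385,-.18,.095]).astype(int); u0,v0=u-65,v-45
B=cv2.resize(b[v0:v0+100,u0:u0+130],None,fx=4,fy=4,interpolation=cv2.INTER_CUBIC); print(u0,v0)
A=cv2.resize(A,(400,308));B=cv2.resize(B,(400,308)); cv2.imwrite("pics/c4.png",np.hstack([A,B]))
E
```

```text
10.6 [ 0.3902 -0.2413  0.101 ] [ 1.799e+02 -1.000e-01 -8.210e+01] 0.01971754905035046 [ 0.19298127  0.5619677  -1.62593026]
[392.78829773 293.21349736]
[307.61210715 248.51859641]
246 206
```

View pics/c4.png

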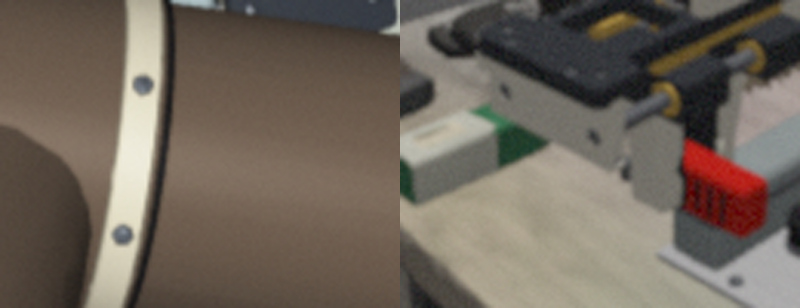

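```bash
python3 - <<'E'
from h import *
im=cv2.imread("pics/s4r.png"); d=np.load("pics/d4s.npy"); b,g,r=[im[...,i].astype(int) for i in range(3)]
m=((r>110)&(g<70)&(b<70)).astype(np.uint8); m[:245]=0;m[290:]=0;m[:,:330]=0;m[:,375:]=0
v,u=np.nonzero(m); print(u.min(),u.max(),v.min(),v.max())
print("right edge v",v[u>=u.max()-1], "bottom u",u[v>=v.max()-1])
P=pts("scene",d); q=P[v,u]; q=q[q[:,2]>.05]; print(q.min(0),q.max(0)); t=q[q[:,2]>.112]; print(len(t),t.mean(0))
for p in [(.3869,-.2907,.117),(.4067,-.288,.117),(.3869,-.2907,.089),(.4067,-.288,.089)]: print(p,proj("scene",p).round(1))
E
```

```text
338 364 251 270
right edge v [264 265 265 266 266 267 267] bottom u [354 355 356 357 358 359 360 356 357 358 359]
[ 0.01758544 -0.67757168  0.11182353] [ 0.40152952 -0.23531417  0.46538561]
252 [ 0.38731395 -0.27001083  0.11938159]
(0.3869, -0.2907, 0.117) [358.9 269.1]
(0.4067, -0.288, 0.117) [367.8 263.7]
(0.3869, -0.2907, 0.089) [358.  285.3]
(0.4067, -0.288, 0.089) [366.8 279.7]
```

```bash
python3 - <<'E'
from h import *
plan((.523,-.336,.10,-82.1),(.523,-.336,.0145,-82.1),w=0,step=.045)
E
```

```text
0 0 0 0.0280 -0.0296 0.0002 0;
0 0 0 0.0280 -0.0296 0.0002 0;
0 0 0 0.0280 -0.0296 0.0002 0;
0 0 0 0.0280 -0.0296 0.0003 0;
--
0 0 0 0.0000 -0.0000 0.0428 0;
0 0 0 0.0000 -0.0000 0.0428 0;
--
```

{"name": "move_arm", "arguments": {"rows": "0 0 0 0.028 -0.03 0 0; 0 0 0 0.028 -0.03 0 0; 0 0 0 0.028 -0.03 0 0; 0 0 0 0.028 -0.03 0 0; 0 0 0 0 0 0 0; 0 0 0 0 0 0 0"}}

```text
t: 11.35
eef_pos: [0.5241, -0.3352, 0.1004]
ee_rot: [3.139, -0.001, -1.432]
force: [-0.3, -0.1, -1.5]
width: 0.0198
gripper_force: 45.0
```

```bash
python3 - <<'E'
from h import *
a,d1=arm.grab_frame("top"); b,d2=arm.grab_frame("scene")
s=arm.get_state(); print(s["t"],s["eef_pos"].round(4),np.degrees(s["ee_rot"]).round(1),s["force"])
cv2.imwrite("pics/c5.png",np.hstack([cv2.resize(a[150:280,360:500],(400,371)),cv2.resize(b[180:330,300:460],(400,371))]))
plan((.523,-.336,.0145,-82.1),w=0,step=.025)
E
```

```text
11.45 [ 0.5241 -0.335   0.1012] [ 1.799e+02 -1.000e-01 -8.200e+01] [ 0.13606488  0.34235234 -1.06487247]
0 0 0 0.0002 0.0003 0.0217 0;
0 0 0 0.0002 0.0003 0.0217 0;
0 0 0 0.0002 0.0003 0.0217 0;
0 0 0 0.0002 0.0003 0.0217 0;
--
```

View pics/c5.png

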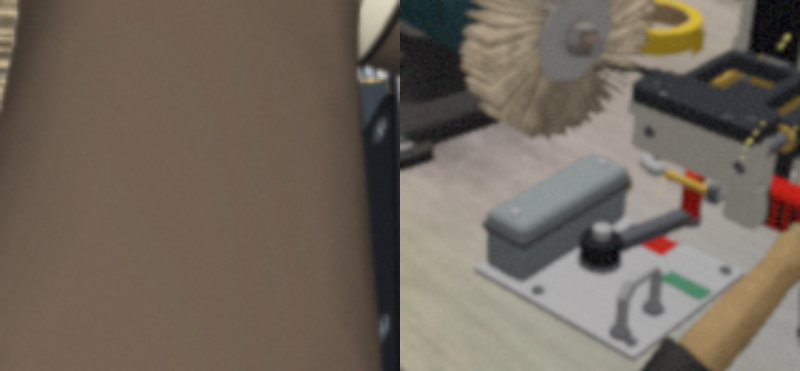

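The left half (top view) is covered by the arm. The right half shows the hook held level, with gate tip at about scene px (406,250) and hinge at (425,258), and the lever still OFF. I'll check these against prediction.

```bash
python3 - <<'E'
from h import *
T=np.array([.5241,-.335]);
for off in(13,15.5,18):
    t=np.radians(97.9);xa=np.array([np.cos(t),np.sin(t)]);ya=np.array([-xa[1],xa[0]]);O=T-off/1e3*xa
    print(off,[proj("scene",[*(O+x/1e3*xa+y/1e3*ya),.1005]).round(1).tolist() for x,y in((40,12),(77,12))])
im=arm.grab_frame("scene")[0]; b,g,r=[im[...,i].astype(int) for i in range(3)]
m=(r-b>50)&(g>90); m[:240]=0;m[265:]=0;m[:,:395]=0;m[:,435:]=0
v,u=np.nonzero(m); print("brass",u.min(),v[u==u.min()],u.max(),v[u==u.max()])
E
```

```text
13 [[425.1, 257.1], [405.3, 248.6]]
15.5 [[426.5, 257.7], [406.6, 249.2]]
18 [[427.9, 258.3], [407.9, 249.7]]
brass 406 [249 250] 422 [255 256]
```

{"name": "move_arm", "arguments": {"rows": "0 0 0 0 0 0.03 0; 0 0 0 0 0 0.03 0; 0 0 0 0 0 0.016 0; 0 0 0 0 0 0.01 0; 0 0 0 0 0 0 0; 0 0 0 0 0 0 0"}}

```text
t: 12.25
eef_pos: [0.5256, -0.3359, 0.0165]
ee_rot: [-3.141, -0.003, -1.431]
force: [0.0, 0.2, -1.6]
width: 0.0196
gripper_force: 45.0
```

{"name": "move_arm", "arguments": {"rows": "0 0 0 0 0.003 0 0; 0 0 0 0 0.003 0 0; 0 0 0 0 0.003 0 0; 0 0 0 0 0.002 0 0; 0 0 0 0 0 0 0"}}

```text
t: 12.88
eef_pos: [0.5144, -0.3373, 0.0157]
ee_rot: [-3.142, -0.002, -1.431]
force: [0.9, 1.0, -1.3]
width: 0.0198
gripper_force: 45.0
```

{"name": "move_arm", "arguments": {"rows": "0 0 0 0 0.003 0 0; 0 0 0 0 0.003 0 0; 0 0 0 0 0.003 0 0; 0 0 0 0 0 0 0"}}

```text
t: 13.38
eef_pos: [0.5053, -0.3386, 0.0157]
ee_rot: [3.141, -0.002, -1.431]
force: [4.0, 0.8, -2.5]
width: 0.0199
gripper_force: 45.0
```

{"name": "move_arm", "arguments": {"rows": "0 0 0 0 0.003 0 0; 0 0 0 0 0.003 0 0; 0 0 0 0 0 0 0"}}

```text
t: 13.75
eef_pos: [0.4991, -0.3396, 0.0157]
ee_rot: [3.141, -0.002, -1.431]
force: [3.3, -0.9, -2.0]
width: 0.0198
gripper_force: 45.0
```

{"name": "move_arm", "arguments": {"rows": "0 0 0 0 0.003 0 0; 0 0 0 0 0.003 0 0; 0 0 0 0 0 0 0"}}

```text
t: 14.12
eef_pos: [0.4929, -0.3405, 0.0156]
ee_rot: [3.141, -0.002, -1.431]
force: [3.4, -2.3, -1.4]
width: 0.0197
gripper_force: 45.0
```

{"name": "move_arm", "arguments": {"rows": "0 0 0 0 0.002 0 0; 0 0 0 0 0.002 0 0; 0 0 0 0 0 0 0"}}

```text
t: 14.5
eef_pos: [0.4891, -0.3409, 0.0156]
ee_rot: [3.141, -0.002, -1.431]
force: [3.9, -2.6, -1.2]
width: 0.0196
gripper_force: 45.0
```

{"name": "move_arm", "arguments": {"rows": "0 0 0 0.003 0 0 0; 0 0 0 0.003 0 0 0; 0 0 0 0.003 0 0 0; 0 0 0 0.003 0 0 0; 0 0 0 0.003 0 0 0; 0 0 0 0 0 0 0"}}

```text
t: 15.25
eef_pos: [0.4906, -0.3555, 0.0152]
ee_rot: [3.14, -0.001, -1.432]
force: [0.3, 0.1, -1.2]
width: 0.0191
gripper_force: 45.0
```

{"name": "move_arm", "arguments": {"rows": "0 0 0 0.002 -0.003 0 0; 0 0 0 0.002 -0.003 0 0; 0 0 0 0.002 0 0 0; 0 0 0 0 0 0 0"}}

```text
t: 15.75
eef_pos: [0.4981, -0.3607, 0.0155]
ee_rot: [3.141, -0.002, -1.431]
force: [0.4, -0.1, -2.5]
width: 0.02
gripper_force: 45.0
```

{"name": "move_arm", "arguments": {"rows": "0 0 0 0.002 0 0 0; 0 0 0 0.001 0 0 0; 0 0 0 0 0 0 0"}}

```text
t: 16.12
eef_pos: [0.4981, -0.3628, 0.0152]
ee_rot: [3.14, -0.0, -1.432]
force: [-0.5, 5.1, -1.0]
width: 0.0197
gripper_force: 45.0
```

{"name": "move_arm", "arguments": {"rows": "0 0 0 0.002 0 0 0; 0 0 0 0.001 0 0 0; 0 0 0 0 0 0 0; 0 0 0 0 0 0 0"}}

```text
t: 16.62
eef_pos: [0.4977, -0.3633, 0.0147]
ee_rot: [3.139, 0.003, -1.432]
force: [0.1, 17.7, 2.3]
width: 0.02
gripper_force: 45.0
```

{"name": "move_arm", "arguments": {"rows": "0 0 0 -0.002 0 0 0; 0 0 0 -0.001 0 0.001 0; 0 0 0 0 0 0.001 0; 0 0 0 0 0 0.001 0; 0 0 0 0 0 0 0"}}

```text
t: 17.25
eef_pos: [0.4987, -0.363, 0.0126]
ee_rot: [3.141, -0.001, -1.431]
force: [0.1, 6.2, 1.5]
width: 0.0199
gripper_force: 45.0
```

{"name": "move_arm", "arguments": {"rows": "0 0 0 -0.001 0 0.0005 0; 0 0 0 0 0 0 0; 0 0 0 0 0 0 0.024; 0 0 0 0 0 0 0.032; 0 0 0 0 0 0 0.036; 0 0 0 0 0 -0.015 0.036; 0 0 0 0 0 -0.03 0.036; 0 0 0 0 0 -0.05 0.036"}}

```text
t: 18.25
eef_pos: [0.4975, -0.3621, 0.1076]
ee_rot: [3.138, -0.001, -1.431]
force: [1.4, -0.7, 0.1]
width: 0.036
gripper_force: 0.0
```

{"name": "move_arm", "arguments": {"rows": "0 0 0 0 0 -0.06 0.036; 0 0 0 -0.03 0.03 -0.06 0.036; 0 0 0 -0.06 0.03 -0.05 0.036; 0 0 0 -0.06 0 -0.01 0.036; 0 0 0 -0.06 0 0 0.036; 0 0 0 -0.06 0 0 0.036; 0 0 0 -0.06 0 0 0.036; 0 0 0 0 0 0 0.036"}}

```text
t: 19.25
eef_pos: [0.4076, -0.0581, 0.2665]
ee_rot: [-3.139, -0.001, -1.424]
force: [0.4, 0.5, -0.1]
width: 0.036
gripper_force: 0.0
```

```bash
python3 - <<'E'
from h import *
a,d1=arm.grab_frame("top"); b,d2=arm.grab_frame("scene")
s=arm.get_state(); print(s["t"],s["eef_pos"].round(4),s["force"])
cv2.imwrite("pics/c6.png",np.hstack([cv2.resize(a[170:290,370:490],(400,400),interpolation=2),cv2.resize(b[235:335,350:450],(400,400),interpolation=2)]))
E
```

```text
19.35 [ 0.4079 -0.0608  0.266 ] [-0.29624294 -0.25212184 -0.11107002]
```

View pics/c6.png

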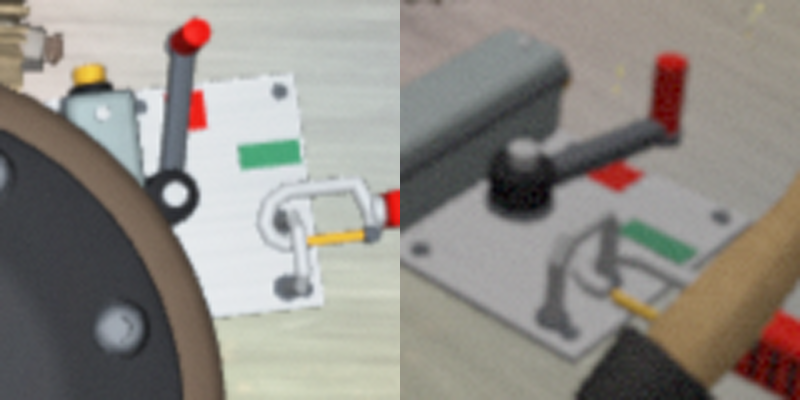

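The picture shows the leg inside the bow (crop 285,222), the gate shut in line with the nose (310–370,238), and the lever at its OFF stop. I'm handing in.

```bash
python3 - <<'E'
from h import *
print(ray("top",427,181,.052).round(4)); print(arm.job_done())
E
```

```text
[ 0.581  -0.2331  0.052 ]
the job is handed in; nothing more can be done
None
```

The job is handed in, with no verdict returned: the lever was pushed to its OFF stop, and the hook was clipped on the eye's leg, tugged at about 18 N and released, with the gate shut in the last pictures.

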